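Get the timer out from behind the tin and the nested cups

ROBOT

A 6-joint arm with a two-finger parallel gripper is mounted at the origin on a cart in front of the work surface, level with it; the furniture and walls round the work are solid. World frame = base frame: x ahead of the robot, y to its left, z up, the work surface at z = 0. Lengths are in m, angles in rad, forces in N, time in s.
With the tool pointing down it reaches from about 0.3 to 0.775 m from the base axis. Payload 14.6 kg.
Tool frame: the origin (TCP) lies midway between the tips of the shut fingers; the grasp point (between the pads) lies 19 mm behind it; z points along the fingers, y is the line along which they close (so a half turn about z gives the same grasp; the last joint's range is limited). The gripper opens to 94 mm and grips with 3 to 60 N. Pads are 16 mm wide; open, the fingers measure 119 mm over their backs; the gripper's body (75 mm by 177 mm) begins 78 mm behind the grasp point.
Start: joints at [-0.067, 0.3, 1.521, -0, 1.321, -0.067], TCP at [0.55, -0, 0.205] pointing down, gripper open.
Joint ranges: [-3.03, 3.03], [-0.79, 2.21], [0.23, 2.52], [-1.04, 4.18], [0, 3.07], [-2.55, 2.55]. Speed limits (rad/s): [2.22, 2.22, 2.57, 3.14, 3.14, 3.14].

INTERFACE

Orientations are given as [roll, pitch, yaw] about the fixed x, y, z axes, in that order (R = Rz(yaw) Ry(pitch) Rx(roll)).
In Python, from bench import ctrl gives the robot as it stands.
- The arm moves only by the tool arm_command, never from a script. Its argument "plan" is one flat list of numbers, 7 for each row, row after row: the shift along the tool's x, y, z in cm, then the turn, a rotation vector about the tool's x, y, z in rad, then the closure, from -1 (fully open) to 1 (shut). In form: [x, y, z, ax, ay, az, grip, x, y, z, ax, ay, az, grip, ...]. A call has exactly 10 rows; each row shifts and turns the commanded pose from where the row before left it, along the tool's axes as they then stand; what a row does not reach is not made up. A row lasts 1/8 s, in which the tool goes at most 62.5 mm and 10.7 degrees, less where a joint would pass 70% of its speed; a pose out of reach is approached as far as the arm can. A call with a gripper value outside its range is refused whole. The fingers move at their own pace and stop on an object; "newtons" is the grip in N (left out, the last holds). Time passes only in rows, so rows that do not move let the fingers close, or fill a call up. It gives the time, the measured TCP pose, the force, the opening and the grip force at its end, in the units of the state.
- ctrl.get_obs(): the state, without advancing time (a new reading comes with each control period).
- ctrl.snapshot(name): name is "scene" or "side" or "wrist"; returns the picture (420x560x3 uint8, blue, green, red); there is no depth.
- ctrl.camera_params(name): a dict with "fov_y" (degrees; the focal length in pixels is half the picture's height over the tangent of half this angle, whatever the lens; pixels are square), "cx", "cy" (the principal point, pixels), "eye" and "attitude" of the camera in the world; the wrist camera has in their place "hand_eye" (4x4, takes a point from camera to tool coordinates, whose origin is the TCP and whose axes are the flange's). Camera axes: x right, y up, looking along -z (the intrinsics and any distortion apply to the point x, -y, -z); pixel columns grow to the right and rows downward; lengths in m; the calibration is good to about 2 mm. The wrist camera is an equidistant fisheye: a pixel r from the principal point sees the ray r / f radians off the axis. A picture is of the moment at which its call begins: read the wrist's pose just before it. camera_params takes no time and is no camera call.
- ctrl.hand_in(): hands the job in; it is judged then, once.
Trained networks look in the newest picture that a camera, given by its name, has taken for a name from the list of things; names that differ only in an ending like _2 or _b are one class to them, and where a whole thing is asked for, a point or a joint stands for the part that bears it (a point fixed in the world has none). Each returns a list of dicts, best first, with "score" (0 to 1); they miss things now and then, are a little off and sometimes report something else, mostly with a low value. They report only what shows in the picture. A call takes as long as a camera call.
- ctrl.spot_in(query, camera): "point" ([row, column] in pixels, amid what is visible of it).
The state is a dict: "clock": time; "joints": joint angles; "joint_velocities": joint speeds; "effort": joint torques, N m; "ee_pos": TCP position; "orientation": TCP orientation; "wrist_force": force on the tool from outside, world axes, zero at the start; "wrist_torque": the same for the moment, N m; "gripper_width": opening from 0.0 (shut) to 1.0 (fully open); "gripper_force": force on a finger pad.
Only numpy, scipy, OpenCV 4.12 (cv2) and the standard library are available. Lean on these libraries where they do the work, as an engineer would, in place of code of your own. Each camera call takes 0.05 s, during which the arm holds its last target. There are 200 camera calls.

TASK

The timer lies at the back of the metal bay behind the red tin and a nest of two cups. Clear the way first: park the red tin on the black mat, pull the yellow cup out of the blue one and stand each, upright and centred, on the disc of its own colour; only then lift the timer out and set it face up on the middle of the green mat. When the timer is there, put the red tin back in the bay where it stood, and let nothing tip over on the way.

Things in the scene. Friction and masses are not known exactly. Their poses are not given: they have to be found in the camera images.
- tin_mid (a point): red round tin with a lid, 66 mm in diameter (lid 65.6 mm, the topmost 14 mm), 80 mm tall, 0.2 kg, stands in one of the two front places of the bay, left or right; the point is on its axis half-way up (40 mm over its underside), z up. Its place at the start is where it must be put back. (Another red tin at the very back of the bench is not meant)
- wide_cup_mid (a point): blue open plastic cup, 66 mm in outside diameter, 60 mm tall, wall 3 mm, floor 5 mm thick; stands in the other front place of the bay with the yellow cup loose inside it; the point is on its axis half-way up (30 mm over its underside), z up
- tall_cup_mid (a point): yellow open plastic cup, 45 mm in outside diameter low down, 49 mm at the rim, 110 mm tall; at the start it stands loosely on the floor of the blue cup and rises 55 mm above the blue rim, where it can be gripped from outside and drawn straight up; the point is on its axis half-way up (55 mm over its underside), z up
- timer_mid (a point): pale digital timer lying face up, 58 mm along its x, 66 mm along its y, case 16 mm thick, buttons to 19 mm; at the back of the bay between two upright cheeks 76 mm apart that leave no room for fingers at its y sides: grip it across its x; the point is at the centre of the case, 8 mm over its underside, z up
- bay: fixed metal bay, 200 x 190 mm with a 4 mm floor; its x points to the back. Origin at table height, 90 mm behind the open front edge, midway between the sides. Front places at x -40, y +-39 mm; timer at x +33 mm, its x along the bay's within 0.05 rad. Two cheeks (x +6 to +110) and the back wall (inner face x +107) end 36 mm over the table, the side rims 18 mm
- park_mat: fixed black square mat, 100 x 100 x 3 mm, where the tin is parked; origin at the centre of its underside (table height)
- timer_mat: fixed green square mat, 100 x 100 x 3 mm, target of the timer; origin at the centre of its underside (table height)
- wide_disc: fixed blue round disc, 88 mm in diameter, 3 mm thick, target of the blue cup; origin at the centre of its underside (table height)
- tall_disc: fixed yellow round disc, 66 mm in diameter, 3 mm thick, target of the yellow cup; origin at the centre of its underside (table height)

How it is judged:
By the outcome, as a careful person would: the job done as asked, in the order asked, and still so for the second after the job is handed in, with the robot touching nothing.
It also fails if it takes over 128 s, if anything falls off the work surface, if the arm or the gripper's body presses on something with over 40 N, if the wrist force passes 120 N, or if a joint passes its speed limit or range.

## Working session

There is one attempt and no reset: what is moved stays moved. The work goes in short steps, Python scripts to look and compute and a tool call to move; the robot and the scene stay as the last step left them, time stands still between calls to the robot, and variables do not carry over. Pictures are saved under pics/ and viewed, at most 14 in all, crops included, and the job is handed in when it is done.

Besides the shell and the picture viewer there is one more tool, called after "Request:" as name(argument=value, ...) on one line, values as JSON. arm_command: Moves the arm, as the interface text tells. Its arguments: {"type":"object","properties":{"plan":{"type":"array","items":{"type":"number"}},"newtons":{"type":"number"}},"required":["plan"]}

```bash
mkdir -p pics; ls; cat > h.py <<'E'
import numpy as np, cv2
from bench import ctrl
from scipy.spatial.transform import Rotation as R
E
python3 - <<'E'
from h import *
o=ctrl.get_obs(); print({k:np.round(v,3).tolist() for k,v in o.items()})
for n in ("scene","side","wrist"):
    print(n,ctrl.camera_params(n)); cv2.imwrite(f"pics/{n}0.png",ctrl.snapshot(n))
    for q in "tin_mid wide_cup_mid tall_cup_mid timer_mid bay park_mat timer_mat wide_disc tall_disc".split():
        print(n,q,[(np.round(d["point"]).tolist(),round(d["score"],2)) for d in ctrl.spot_in(q,n)][:3])
E
```

```text
pics
{'clock': 0.0, 'joints': [-0.067, 0.3, 1.522, 0.0, 1.321, -0.067], 'joint_velocities': [0.0, 0.001, -0.002, -0.002, -0.001, -0.001], 'effort': [-0.002, -53.181, -35.274, 0.071, 0.024, -0.0], 'ee_pos': [0.55, 0.0, 0.205], 'orientation': [-3.14, -0.0, 1.571], 'wrist_force': [-0.151, -0.553, -0.417], 'wrist_torque': [-0.031, 0.027, 0.005], 'gripper_force': 0.0, 'gripper_width': 1.001}
scene {'fov_y': 45.25429063687193, 'cx': 272.97193895110934, 'cy': 212.13469861026337, 'eye': array([-0.1294514 , -0.66831013,  0.69209084]), 'attitude': array([ 0.98933901, -0.01716337, -0.7612875 ])}
scene tin_mid [([222.0, 286.0], 0.92)]
scene wide_cup_mid [([214.0, 260.0], 0.84)]
scene tall_cup_mid [([194.0, 264.0], 0.78), ([233.0, 193.0], 0.37)]
scene timer_mid [([217.0, 302.0], 0.64), ([222.0, 282.0], 0.44)]
scene bay [([224.0, 304.0], 0.8)]
scene park_mat [([232.0, 191.0], 0.57)]
scene timer_mat [([308.0, 296.0], 0.86)]
scene wide_disc [([179.0, 193.0], 0.68)]
scene tall_disc [([309.0, 410.0], 0.56)]
side {'fov_y': 43.086906865551796, 'cx': 288.17428911530016, 'cy': 214.4259537913832, 'eye': ar
[... 647 characters left out ...]
71615e-01,  2.64915084e-01,
         7.73585253e-02],
       [ 9.99999527e-01,  7.03490124e-04, -6.71844193e-04,
         7.89286010e-04],
       [-8.34205430e-04,  2.64914622e-01, -9.64271511e-01,
        -1.78055018e-01],
       [ 0.00000000e+00,  0.00000000e+00,  0.00000000e+00,
         1.00000000e+00]])}
wrist tin_mid [([215.0, 272.0], 0.79)]
wrist wide_cup_mid [([119.0, 261.0], 0.72)]
wrist tall_cup_mid [([139.0, 280.0], 0.98)]
wrist timer_mid [([176.0, 335.0], 0.64), ([114.0, 262.0], 0.41)]
wrist bay [([149.0, 340.0], 0.8)]
wrist park_mat [([74.0, 161.0], 0.56), ([213.0, 273.0], 0.38)]
wrist timer_mat [([305.0, 194.0], 0.93)]
wrist wide_disc []
wrist tall_disc [([384.0, 284.0], 0.58)]
```

View pics/scene0.png

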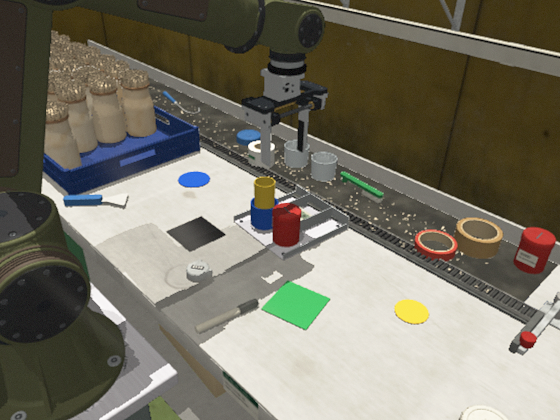

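View pics/side0.png

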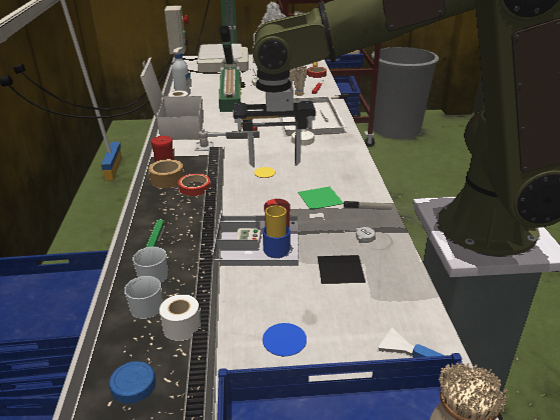

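View pics/wrist0.png

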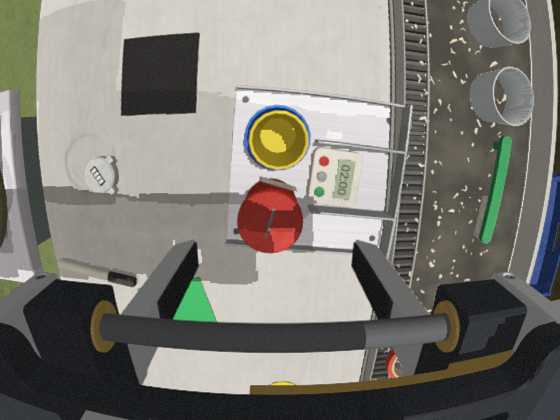

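The wrist view shows the tin near (215,270), the nested cups near (138,277) and the timer at (176,335). Bay x runs to the right, about along world x. The mats and discs are clear in the scene and side views.

```bash
cat >> h.py <<'E'
def pose(o=None):
    o=o or ctrl.get_obs(); T=np.eye(4); T[:3,:3]=R.from_euler('xyz',o['orientation']).as_matrix(); T[:3,3]=o['ee_pos']; return T
def rays(cam,pts,T=None):
    "pts [row,col] -> eye, unit directions in world"
    c=ctrl.camera_params(cam); f=210/np.tan(np.radians(c['fov_y']/2))
    p=np.atleast_2d(pts).astype(float); u=p[:,1]-c['cx']; v=p[:,0]-c['cy']
    if cam=='wrist':
        r=np.hypot(u,v)+1e-9; th=r/f
        d=np.c_[u/r*np.sin(th),-v/r*np.sin(th),-np.cos(th)]; M=T@np.array(c['hand_eye'])
    else:
        d=np.c_[u/f,-v/f,-np.ones(len(u))]; M=np.eye(4)
        M[:3,:3]=R.from_euler('xyz',c['attitude']).as_matrix(); M[:3,3]=c['eye']
    d=d@M[:3,:3].T; return M[:3,3],d/np.linalg.norm(d,axis=1,keepdims=True)
def plane(cam,pts,z,T=None):
    e,d=rays(cam,pts,T); return e+d*((z-e[2])/d[:,2])[:,None]
def tri(L):
    "L: list of (eye,dir) -> point, rms miss"
    A=0;b=0
    for e,d in L:
        P=np.eye(3)-np.outer(d,d); A=A+P; b=b+P@e
    x=np.linalg.solve(A,b); return x,np.sqrt(np.mean([np.sum(((np.eye(3)-np.outer(d,d))@(x-e))**2) for e,d in L]))
HSV={'green':((45,120,80),(75,255,255)),'yellow':((20,120,80),(35,255,255)),'blue':((105,150,60),(125,255,255)),'black':((0,0,0),(180,255,55)),'red':((0,140,50),(8,255,255))}
def blob(img,col,near=None):
    "contour (row,col) of the blob of that colour nearest the pixel"
    m=cv2.inRange(cv2.cvtColor(img,cv2.COLOR_BGR2HSV),*HSV[col])
    if col=='red': m|=cv2.inRange(cv2.cvtColor(img,cv2.COLOR_BGR2HSV),(172,140,50),(180,255,255))
    m=cv2.morphologyEx(m,cv2.MORPH_OPEN,np.ones((3,3)))
    cs=[c for c in cv2.findContours(m,cv2.RETR_EXTERNAL,cv2.CHAIN_APPROX_NONE)[0] if cv2.contourArea(c)>60]
    c=max(cs,key=lambda c:cv2.pointPolygonTest(c,(float(near[1]),float(near[0])),True))
    return c[:,0,::-1]
def rect(P):
    "xy points -> centre, sides, angle about z mod 90 deg (rad)"
    (c,s,a)=cv2.minAreaRect((P[:,:2]*1000).astype(np.float32)); a=(a+45)%90-45
    return np.round(c,1),np.round(s,1),round(np.radians(a),3)
E
python3 - <<'E'
from h import *
I={n:cv2.imread(f"pics/{n}0.png") for n in("scene","side","wrist")}; T=pose()
for n,col,pts in [('timer_mat','green',{'scene':(308,296),'side':(199,321)}),('tall_disc','yellow',{'scene':(309,410),'side':(171,266)}),
 ('wide_disc','blue',{'scene':(179,193),'side':(337,284)}),('park_mat','black',{'scene':(232,191),'side':(272,342),'wrist':(74,161)})]:
    L=[]
    for c,p in pts.items():
        b=blob(I[c],col,p); P=plane(c,b,.003,T); print(n,c,rect(P)); M=cv2.moments(b[:,::-1].reshape(-1,1,2).astype(np.int32))
        e,d=rays(c,(M['m01']/M['m00'],M['m10']/M['m00']),T); L.append((e,d[0]))
    print('   tri',np.round(tri(L),4) if 0 else [np.round(x,4) for x in tri(L)])
for n,pts in {'tin':{'scene':(222,286),'side':(206,280),'wrist':(215,272)},'tall':{'scene':(194,264),'side':(221,275),'wrist':(139,280)},'timer':{'side':(234,250),'wrist':(176,335)}}.items():
    print(n,[np.round(x,4) for x in tri([(rays(c,p,T)[0],rays(c,p,T)[1][0]) for c,p in pts.items()])])
E
```

```text
timer_mat scene (array([ 411.2, -182.2]), array([98.7, 98.3]), np.float64(0.247))
timer_mat side (array([ 411.5, -178.3]), array([97.5, 98.9]), np.float64(0.249))
   tri [array([ 4.112e-01, -1.821e-01,  1.000e-04]), np.float64(0.0005)]
tall_disc scene (array([ 560.2, -348.2]), array([62.2, 63.6]), np.float64(-0.743))
tall_disc side (array([ 560.6, -343. ]), array([65.3, 58.6]), np.float64(-0.063))
   tri [array([ 0.5611, -0.3476,  0.0011]), np.float64(0.0007)]
wide_disc scene (array([555.4, 350.2]), array([78., 81.]), np.float64(-0.73))
wide_disc side (array([555.7, 353.6]), array([85.5, 83.3]), np.float64(-0.086))
   tri [array([0.5561, 0.3525, 0.0007]), np.float64(0.0007)]
park_mat scene (array([438.4, 138.6]), array([96.4, 35.9]), np.float64(-0.041))
park_mat side (array([408.9, 145. ]), array([97.8, 97.4]), np.float64(-0.054))
park_mat wrist (array([411. , 141.9]), array([97.2, 96.6]), np.float64(-0.04))
   tri [array([0.4207, 0.1357, 0.0044]), np.float64(0.0159)]
tin [array([ 0.5402, -0.0238,  0.0647]), np.float64(0.0099)]
tall [array([0.5539, 0.0619, 0.0866]), np.float64(0.0019)]
timer [array([0.616, 0.019, 0.026]), np.float64(0.0029)]
```

Request:
arm_command(plan=[-3, 1.5, 0, 0, 0, 0, -1, -3, 1.5, 0, 0, 0, 0, -1, 0, 0, 0, 0, 0, 0, -1, 0, 0, 0, 0, 0, 0, -1, 0, 0, 0, 0, 0, 0, -1, 0, 0, 0, 0, 0, 0, -1, 0, 0, 0, 0, 0, 0, -1, 0, 0, 0, 0, 0, 0, -1, 0, 0, 0, 0, 0, 0, -1, 0, 0, 0, 0, 0, 0, -1])

```text
clock: 2.75
ee_pos: [0.58, -0.06, 0.2054]
orientation: [-3.142, 0.0, 1.571]
wrist_force: [-0.7, -0.2, -0.1]
gripper_width: 1.0
gripper_force: 0.0
```

```bash
python3 - <<'E'
from h import *
T=pose(); print(np.round(T,3).tolist()); I=ctrl.snapshot('wrist'); np.save('T1.npy',T); cv2.imwrite('pics/wrist1.png',I)
cv2.imwrite('pics/w1c.png',cv2.resize(I[20:270,120:440],None,fx=2.4,fy=2.4,interpolation=cv2.INTER_CUBIC))
E
```

```text
[[0.0, 1.0, -0.0, 0.58], [1.0, -0.0, -0.0, -0.06], [-0.0, -0.0, -1.0, 0.205], [0.0, 0.0, 0.0, 1.0]]
```

View pics/w1c.png

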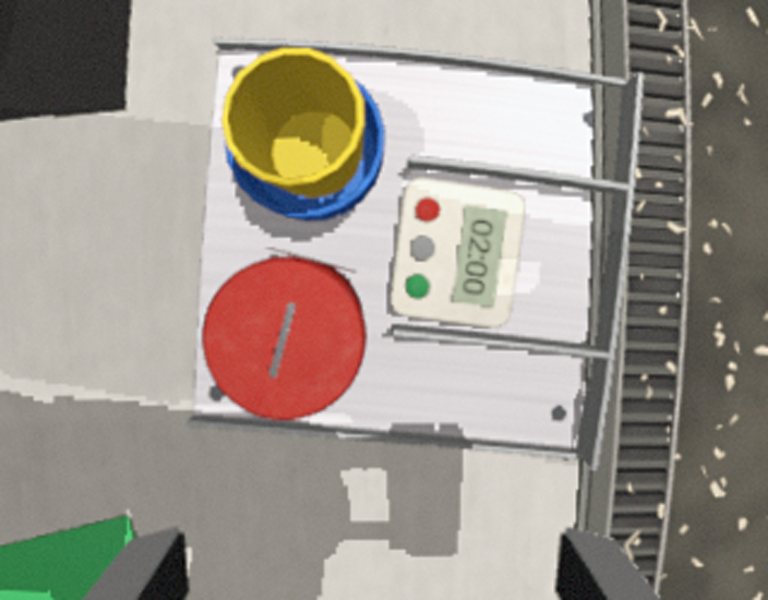

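```bash
python3 - <<'E'
from h import *
T=np.load('T1.npy'); I=cv2.imread('pics/wrist1.png'); I0=cv2.imread('pics/wrist0.png'); T0=T.copy(); T0[:3,3]=[.55,0,.205]
def q(c,z): return plane('wrist',[(y/2.4+20-.3,x/2.4+120-.3) for x,y in c],z,T)*1000
for n,c,z in [('rimL',[(218,42),(630,80)],.018),('rimR',[(192,418),(580,455)],.018),('chL',[(408,163),(632,187)],.036),('chR',[(390,333),(608,355)],.036),('floorfront',[(220,50),(195,412)],.004)]:
    P=q(c,z); d=P[1]-P[0]; print(n,np.round(P[:,:2],1).tolist(),round(np.arctan2(d[1],d[0]),3))
P=q([(403,183),(525,197),(508,327),(390,313)],.019); print('timer',np.round(P[:,:2],1).tolist(),np.round(P.mean(0)[:2],1),rect(P/1000))
red=blob(I,'red',(335/2.4+20,285/2.4+120)); 
for z in (.080,.084,.088): c,r=cv2.minEnclosingCircle(plane('wrist',red,z,T)[:,:2].astype(np.float32)*1000); print('tin',z,np.round(c,1),round(2*r,1))
b=blob(I,'yellow',(120/2.4+20,290/2.4+120)); P=plane('wrist',b,.119,T)[:,:2]*1000
# upper part of the contour is the rim: circle fit on points with row above crop 130
s=b[:,0]<130/2.4+20; A=np.c_[2*P[s],np.ones(s.sum())]; x=np.linalg.lstsq(A,(P[s]**2).sum(1),rcond=None)[0]; print('yellow rim',np.round(x[:2],1),'d',round(2*np.sqrt(x[2]+x[0]**2+x[1]**2),1))
bb=blob(I,'blue',(210/2.4+20,310/2.4+120)); P=plane('wrist',bb,.064,T)[:,:2]*1000
s=(bb[:,0]>190/2.4+20)|(bb[:,1]>372/2.4+120);print('blue',cv2.minEnclosingCircle(P.astype(np.float32)))
E
```

```text
rimL [[509.1, 118.1], [704.6, 103.3]] -0.075
rimR [[493.3, -63.7], [684.6, -82.6]] -0.098
chL [[597.0, 54.9], [699.3, 48.5]] -0.062
chR [[589.2, -21.2], [690.2, -29.8]] -0.085
floorfront [[507.4, 117.7], [491.7, -63.7]] -1.657
timer [[595.5, 47.3], [652.4, 42.1], [645.4, -19.7], [589.6, -13.6]] [620.7  14. ] (array([620.6,  14.3]), array([62.2, 57.2]), np.float64(-0.107))
tin 0.08 [546.5 -17.5] 66.3
tin 0.084 [547.  -17.1] 65.4
tin 0.088 [547.4 -16.6] 64.5
yellow rim [554.5  63.1] d 46.8
blue ((555.138916015625, 59.51104736328125), 31.6218204498291)
```

Tin at (0.547, −0.017), cups at (0.555, 0.061), timer at (0.621, 0.014), bay yaw about −0.09. Next I grip the tin along bay x.

Request:
arm_command(plan=[2.15, -1.65, 0, 0, 0, 0, -1, 2.15, -1.65, 0, 0, 0, 0, -1, 0, 0, 0, 0, 0, 0.09, -1, 0, 0, 4, 0, 0, 0, -1, 0, 0, 4, 0, 0, 0, -1, 0, 0, 4, 0, 0, 0, -1, 0, 0, 3, 0, 0, 0, -1, 0, 0, 1.3, 0, 0, 0, -1, 0, 0, 0, 0, 0, 0, -1, 0, 0, 0, 0, 0, 0, -0.3], newtons=25)

```text
clock: 4.05
ee_pos: [0.5477, -0.0171, 0.0437]
orientation: [3.14, 0.0, 1.481]
wrist_force: [0.4, -0.3, 0.6]
gripper_width: 0.926
gripper_force: 0.0
```

Request:
arm_command(plan=[0, 0, 0, 0, 0, 0, 1, 0, 0, 0, 0, 0, 0, 1, 0, 0, 0, 0, 0, 0, 1, 0, 0, 0, 0, 0, 0, 1, 0, 0, 0, 0, 0, 0, 1, 0, 0, 0, 0, 0, 0, 1, 0, 0, 0, 0, 0, 0, 1, 0, 0, 0, 0, 0, 0, 1, 0, 0, 0, 0, 0, 0, 1, 0, 0, 0, 0, 0, 0, 1])

```text
clock: 5.3
ee_pos: [0.5472, -0.017, 0.0429]
orientation: [3.141, 0.0, 1.481]
wrist_force: [-1.5, -0.4, 4.7]
gripper_width: 0.689
gripper_force: 25.0
```

Request:
arm_command(plan=[0, 0, -2, 0, 0, 0, 1, 0, 0, -3, 0, 0, 0, 1, 0, 0, -3, 0, 0, 0, 1, 0, -3, 0, 0, 0, 0, 1, 0, -3, 0, 0, 0, 0, 1, 0, -3, 0, 0, 0, 0, 1, 3.6, -1.5, 0, 0, 0, 0, 1, 3.6, -1.5, 0, 0, 0, 0, 1, 3.6, -1.5, 0, 0, 0, 0, 1, 3.6, -1.5, 0, 0, 0, 0, 1])

```text
clock: 6.55
ee_pos: [0.4099, 0.141, 0.1224]
orientation: [-3.142, 0.0, 1.481]
wrist_force: [0.2, 1.0, -1.6]
gripper_width: 0.69
gripper_force: 25.0
```

```bash
python3 - <<'E'
from h import *
T=pose();print(np.round(T[:3,3],4)); I=ctrl.snapshot('side'); cv2.imwrite('pics/s2.png',I)
b=blob(I,'black',(272,342));print(rect(plane('side',b,.003)))
E
```

```text
[0.4099 0.141  0.1224]
(array([408.1, 144.4]), array([101.2,  99.4]), np.float64(-0.036))
```

Request:
arm_command(plan=[0, 0, 3, 0, 0, 0, 1, 0, 0, 2.5, 0, 0, 0, 1, 0, 0, 1.5, 0, 0, 0, 1, 0, 0, 0.7, 0, 0, 0, 1, 0, 0, 0.3, 0, 0, 0, 1, 0, 0, 0, 0, 0, 0, 1, 0, 0, 0, 0, 0, 0, -1, 0, 0, 0, 0, 0, 0, -1, 0, 0, 0, 0, 0, 0, -1, 0, 0, 0, 0, 0, 0, -1])

```text
clock: 7.85
ee_pos: [0.4106, 0.1399, 0.0425]
orientation: [3.141, -0.0, 1.481]
wrist_force: [-0.4, -0.3, -0.0]
gripper_width: 0.996
gripper_force: 0.0
```

Request:
arm_command(plan=[0, 0, -3, 0, 0, 0, -1, 0, 0, -4, 0, 0, 0, -1, 0, 0, -5, 0, 0, 0, -1, -3, 4, -4, 0, 0, 0, -1, -4, 5, 0, 0, 0, 0, -1, -4, 4, 0, 0, 0, 0, -1, -2, 1, 0, 0, 0, 0, -1, 0, 0, 0, 0, 0, 0, -1, 0, 0, 0, 0, 0, 0, -1, 0, 0, 0, 0, 0, 0, -1])

```text
clock: 9.1
ee_pos: [0.536, 0.0006, 0.2017]
orientation: [3.141, -0.0, 1.482]
wrist_force: [0.7, 0.3, 1.2]
gripper_width: 1.002
gripper_force: 0.0
```

```bash
python3 - <<'E'
from h import *
T=pose();print(np.round(T[:3,3],4)); I=ctrl.snapshot('wrist'); cv2.imwrite('pics/w2.png',I); np.save('T2.npy',T)
for q in ('tin_mid','tall_cup_mid','wide_cup_mid'): print(q,[(np.round(d['point']),round(d['score'],2)) for d in ctrl.spot_in(q,'wrist')][:2])
E
```

```text
[0.536  0.0006 0.2017]
tin_mid [(array([ 81., 144.]), 0.81), (array([308., 203.]), 0.53)]
tall_cup_mid [(array([139., 289.]), 0.94)]
wide_cup_mid [(array([118., 268.]), 0.94)]
```

View pics/w2.png

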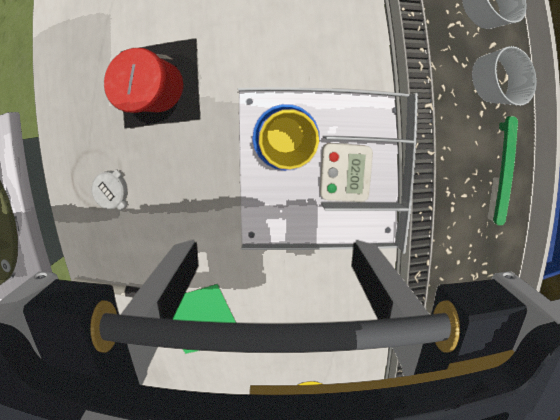

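The tin stands upright on the black mat at (81,144), and the cups are unchanged at (138,288). Next I refine the yellow rim.

```bash
python3 - <<'E'
from h import *
T=np.load('T2.npy'); I=cv2.imread('pics/w2.png')
b=blob(I,'yellow',(139,289)); 
for z in (.115,.119,.123):
    P=plane('wrist',b,z,T)[:,:2]*1000; (c,a,t)=cv2.fitEllipse(P.astype(np.float32)); print(z,np.round(c,1),np.round(a,1))
b=blob(I,'blue',(118,262)); P=plane('wrist',b,.064,T)[:,:2]*1000; print('blue',cv2.minEnclosingCircle(P.astype(np.float32)))
r=blob(I,'red',(70,130)); P=plane('wrist',r,.083,T)[:,:2]*1000; s=np.hypot(*(P-[410,141]).T)<40; print('tin', np.round(cv2.fitEllipse(P[s].astype(np.float32))[0],1))
E
```

```text
0.115 [554.   63.3] [47.3 48.1]
0.119 [553.8  63.5] [46.6 47.4]
0.123 [553.7  63.7] [45.9 46.6]
blue ((545.3653564453125, 69.31715393066406), 29.9234676361084)
tin [415.3 136.5]
```

Request:
arm_command(plan=[3.2, 0.6, 0, 0, 0, 0, -1, 3.2, 0.6, 0, 0, 0, 0, -1, 0, 0, 4, 0, 0, 0, -1, 0, 0, 4, 0, 0, 0, -1, 0, 0, 3, 0, 0, 0, -1, 0, 0, 1.7, 0, 0, 0, -1, 0, 0, 0, 0, 0, 0, -1, 0, 0, 0, 0, 0, 0, -0.2, 0, 0, 0, 0, 0, 0, 0, 0, 0, 0, 0, 0, 0, 0], newtons=12)

```text
clock: 10.55
ee_pos: [0.5543, 0.0624, 0.0752]
orientation: [3.141, -0.0, 1.481]
wrist_force: [0.6, -0.1, 0.2]
gripper_width: 0.718
gripper_force: 0.0
```

Request:
arm_command(plan=[0, 0, 0, 0, 0, 0, 1, 0, 0, 0, 0, 0, 0, 1, 0, 0, 0, 0, 0, 0, 1, 0, 0, 0, 0, 0, 0, 1, 0, 0, 0, 0, 0, 0, 1, 0, 0, 0, 0, 0, 0, 1, 0, 0, 0, 0, 0, 0, 1, 0, 0, -1, 0, 0, 0, 1, 0, 0, -1.5, 0, 0, 0, 1, 0, 0, -2, 0, 0, 0, 1])

```text
clock: 11.8
ee_pos: [0.554, 0.0624, 0.1207]
orientation: [3.141, -0.0, 1.481]
wrist_force: [0.0, 0.4, -0.3]
gripper_width: 0.518
gripper_force: 12.0
```

Request:
arm_command(plan=[0, 0, -3, 0, 0, 0, 1, 0, 0, -3, 0, 0, 0, 1, -2, 0.2, -1.5, 0, 0, 0, 1, -4, 0.4, 0, 0, 0, 0, 1, -4, 0.4, 0, 0, 0, 0, 1, -4, 0.4, 0, 0, 0, 0, 1, -4, 0.4, 0, 0, 0, 0, 1, -4, 0.4, 0, 0, 0, 0, 1, -4, 0.4, 0, 0, 0, 0, 1, -4, 0.4, 0, 0, 0, 0, 1])

```text
clock: 13.05
ee_pos: [0.5561, -0.2415, 0.1945]
orientation: [-3.141, 0.0, 1.48]
wrist_force: [-0.1, -0.1, 0.6]
gripper_width: 0.518
gripper_force: 12.0
```

Request:
arm_command(plan=[-4, 0.4, 0, 0, 0, 0, 1, -4, 0.4, 0, 0, 0, 0, 1, -4, 0.4, 0, 0, 0, 0, 1, -4, 0.5, 0, 0, 0, 0, 1, -2, 0.4, 0, 0, 0, 0, 1, 0, 0, 0, 0, 0, 0, 1, 0, 0, 0, 0, 0, 0, 1, 0, 0, 0, 0, 0, 0, 1, 0, 0, 0, 0, 0, 0, 1, 0, 0, 0, 0, 0, 0, 1])

```text
clock: 14.3
ee_pos: [0.5618, -0.42, 0.1947]
orientation: [3.141, 0.0, 1.481]
wrist_force: [-0.1, -1.1, -0.9]
gripper_width: 0.518
gripper_force: 12.0
```

```bash
python3 - <<'E'
from h import *
T=pose();o=ctrl.get_obs();print(np.round(T[:3,3],4),o['orientation']); I=ctrl.snapshot('wrist'); cv2.imwrite('pics/w3.png',I); np.save('T3.npy',T)
s=ctrl.spot_in('tall_disc','wrist');print(s[:2])
c=ctrl.camera_params('wrist'); 
E
```

```text
[ 0.5618 -0.42    0.1947] [3.14141954e+00 1.10966000e-04 1.48119510e+00]
[{'point': [124.9, 268.2], 'score': 0.83}]
```

View pics/w3.png

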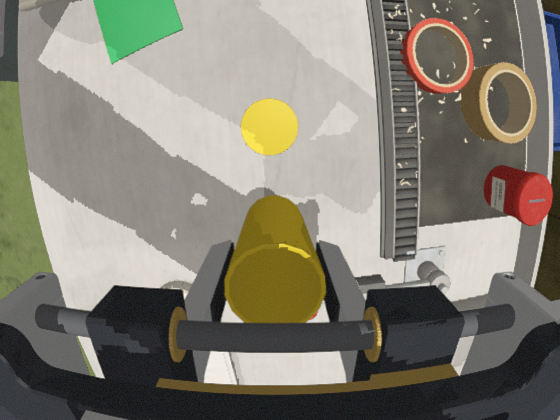

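The yellow cup is held upright, rim around (280,275), with the yellow disc fully visible at (126,269).

```bash
python3 - <<'E'
from h import *
T=np.load('T3.npy'); I=cv2.imread('pics/w3.png')
P=plane('wrist',blob(I,'yellow',(125,268)),.003,T)[:,:2]*1000; c=cv2.fitEllipse(P.astype(np.float32)); print(c)
# where the held cup's rim sits relative to the tool
b=blob(I,'yellow',(285,275)); P=plane('wrist',b,.1947+.044-.0,T); print(rect(P))
d=np.r_[np.array(c[0])/1000,0]-T[:3,3]; print('tool cm',np.round(T[:3,:3].T@d*100,2))
E
```

```text
((562.98095703125, -346.7554016113281), (63.210304260253906, 63.35881042480469), 158.8455352783203)
(array([ 564. , -405.1]), array([64.2, 47.8]), np.float64(-0.09))
tool cm [ 7.31 -0.54 19.47]
```

Request:
arm_command(plan=[3.6, -0.3, 0, 0, 0, 0, 1, 3.6, -0.3, 0, 0, 0, 0, 1, 0, 0, 3, 0, 0, 0, 1, 0, 0, 3, 0, 0, 0, 1, 0, 0, 3, 0, 0, 0, 1, 0, 0, 2, 0, 0, 0, 1, 0, 0, 1, 0, 0, 0, 1, 0, 0, 0.5, 0, 0, 0, 1, 0, 0, 0, 0, 0, 0, 1, 0, 0, 0, 0, 0, 0, 1])

```text
clock: 15.65
ee_pos: [0.5625, -0.3483, 0.0703]
orientation: [3.141, 0.001, 1.481]
wrist_force: [0.2, 0.4, 0.6]
gripper_width: 0.522
gripper_force: 12.0
```

```bash
python3 - <<'E'
from h import *
I=ctrl.snapshot('scene'); J=ctrl.snapshot('side')
cv2.imwrite('pics/c4.png',np.hstack([cv2.resize(I[220:350,330:480],(390,338)),cv2.resize(J[100:210,200:330],(399,338))]))
E
```

```text
(no output)
```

View pics/c4.png

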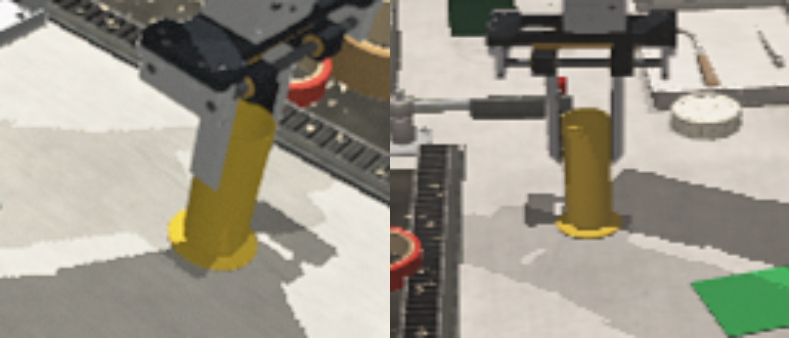

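Cup is upright and centred on the yellow disc in both views. Releasing.

Request:
arm_command(plan=[0, 0, 0.05, 0, 0, 0, 1, 0, 0, 0, 0, 0, 0, 1, 0, 0, 0, 0, 0, 0, 0, 0, 0, 0, 0, 0, 0, -1, 0, 0, 0, 0, 0, 0, -1, 0, 0, 0, 0, 0, 0, -1, 0, 0, 0, 0, 0, 0, -1, 0, 0, -3, 0, 0, 0, -1, 0, 0, -5, 0, 0, 0, -1, 0, 0, -5, 0, 0, 0, -1])

```text
clock: 17.0
ee_pos: [0.562, -0.3479, 0.2004]
orientation: [-3.141, -0.0, 1.481]
wrist_force: [-0.0, -0.4, 0.1]
gripper_width: 0.999
gripper_force: 0.0
```

Request:
arm_command(plan=[4, -1.14, 0, 0, 0, 0, -1, 4, -1.14, 0, 0, 0, 0, -1, 4, -1.14, 0, 0, 0, 0, -1, 4, -1.14, 0, 0, 0, 0, -1, 4, -1.14, 0, 0, 0, 0, -1, 4, -1.14, 0, 0, 0, 0, -1, 4, -1.14, 0, 0, 0, 0, -1, 4, -1.14, 0, 0, 0, 0, -1, 4, -1.14, 0, 0, 0, 0, -1, 4, -1.14, 0, 0, 0, 0, -1])

```text
clock: 18.25
ee_pos: [0.4842, 0.0619, 0.1992]
orientation: [3.141, -0.0, 1.481]
wrist_force: [0.7, 0.3, 0.3]
gripper_width: 1.0
gripper_force: 0.0
```

Request:
arm_command(plan=[0, 0, 0, 0, 0, 0.175, -1, 0, 0, 0, 0, 0, 0.175, -1, 0, 0, 0, 0, 0, 0.175, -1, 0, 0, 0, 0, 0, 0.175, -1, 0, 0, 0, 0, 0, 0.175, -1, 0, 0, 0, 0, 0, 0.175, -1, 0, 0, 0, 0, 0, 0.175, -1, 0, 0, 0, 0, 0, 0.175, -1, 0, 0, 0, 0, 0, 0.17, -1, 0, 0, 0, 0, 0, 0, -1])

```text
clock: 19.5
ee_pos: [0.4846, 0.0606, 0.1991]
orientation: [-3.142, -0.0, -0.088]
wrist_force: [-0.4, 0.2, 0.1]
gripper_width: 1.004
gripper_force: 0.0
```

```bash
python3 - <<'E'
from h import *
T=pose();o=ctrl.get_obs();print(np.round(T[:3,3],4),o['orientation'],o['joints']); I=ctrl.snapshot('wrist'); cv2.imwrite('pics/w5.png',I); np.save('T5.npy',T)
for q in ('wide_cup_mid','timer_mid','bay'): print(q,ctrl.spot_in(q,'wrist')[:2])
J=ctrl.snapshot('scene'); s=ctrl.spot_in('tall_cup_mid','scene'); print(s)
cv2.imwrite('pics/c5.png',np.hstack([I,cv2.resize(J[240:350,340:480],(240,420))]))
E
```

```text
[0.4846 0.0606 0.1991] [-3.14156281e+00 -2.04672281e-04 -8.81411306e-02] [4.94002799e-02 1.67749143e-01 1.69918542e+00 1.56481176e-06
 1.27445126e+00 1.70833728e+00]
wide_cup_mid [{'point': [225.6, 450.9], 'score': 0.63}, {'point': [91.0, 317.1], 'score': 0.52}]
timer_mid [{'point': [68.9, 306.1], 'score': 0.92}, {'point': [267.4, 218.7], 'score': 0.71}]
bay [{'point': [93.7, 317.6], 'score': 0.57}]
[{'point': [289.4, 418.6], 'score': 0.63}]
```

View pics/c5.png

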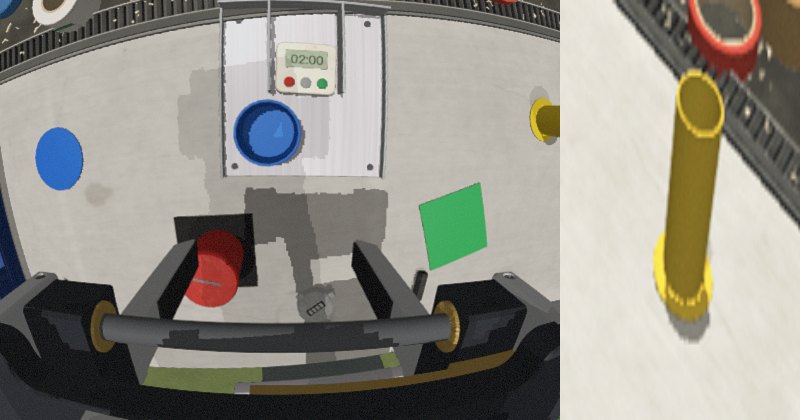

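The yellow cup stands on its disc. The blue cup sits at (132,268), the blue disc at (158,60), the green mat at (225,453) and the timer at (68,306).

```bash
python3 - <<'E'
from h import *
T=np.load('T5.npy'); I=cv2.imread('pics/w5.png')
P=plane('wrist',blob(I,'blue',(132,268)),.063,T)[:,:2]*1000; print('cup',cv2.minEnclosingCircle(P.astype(np.float32)),cv2.fitEllipse(P.astype(np.float32)))
P=plane('wrist',blob(I,'blue',(158,60)),.003,T)[:,:2]*1000; print('disc',cv2.fitEllipse(P.astype(np.float32)))
P=plane('wrist',blob(I,'green',(225,453)),.003,T); print('green',rect(P))
E
```

```text
cup ((553.0748901367188, 62.53010940551758), 32.09819412231445) ((553.3397827148438, 62.43541717529297), (62.44291305541992, 63.31745147705078), 158.47378540039062)
disc ((557.3169555664062, 350.0095520019531), (83.96810913085938, 84.20940399169922), 32.630218505859375)
green (array([ 414.3, -179.4]), array([98.1, 98.2]), np.float64(0.248))
```

Request:
arm_command(plan=[3.4, -0.4, 0, 0, 0, 0, -1, 3.4, -0.4, 0, 0, 0, 0, -1, 0, 0, 4, 0, 0, 0, -1, 0, 0, 4, 0, 0, 0, -1, 0, 0, 4, 0, 0, 0, -1, 0, 0, 3, 0, 0, 0, -1, 0, 0, 2.1, 0, 0, 0, -1, 0, 0, 0, 0, 0, 0, -1, 0, 0, 0, 0, 0, 0, 0, 0, 0, 0, 0, 0, 0, 1], newtons=12)

```text
clock: 21.05
ee_pos: [0.5536, 0.0625, 0.0291]
orientation: [-3.141, -0.002, -0.089]
wrist_force: [-0.7, 0.2, 0.0]
gripper_width: 0.823
gripper_force: 0.0
```

Request:
arm_command(plan=[0, 0, 0, 0, 0, 0, 1, 0, 0, 0, 0, 0, 0, 1, 0, 0, 0, 0, 0, 0, 1, 0, 0, 0, 0, 0, 0, 1, 0, 0, 0, 0, 0, 0, 1, 0, 0, 0, 0, 0, 0, 1, 0, 0, 0, 0, 0, 0, 1, 0, 0, -1, 0, 0, 0, 1, 0, 0, -3, 0, 0, 0, 1, 0, 0, -3, 0, 0, 0, 1])

```text
clock: 22.3
ee_pos: [0.5528, 0.0625, 0.0992]
orientation: [3.142, 0.0, -0.089]
wrist_force: [-0.0, -0.5, -0.2]
gripper_width: 0.711
gripper_force: 12.0
```

Request:
arm_command(plan=[0, 0, -2, 0, 0, 0, 1, -0.27, -3.6, 0, 0, 0, 0, 1, -0.27, -3.6, 0, 0, 0, 0, 1, -0.27, -3.6, 0, 0, 0, 0, 1, -0.27, -3.6, 0, 0, 0, 0, 1, -0.27, -3.6, 0, 0, 0, 0, 1, -0.27, -3.6, 0, 0, 0, 0, 1, -0.27, -3.6, 0, 0, 0, 0, 1, -0.27, -3.6, 0, 0, 0, 0, 1, 0, 0, 0, 0, 0, 0, 1])

```text
clock: 23.55
ee_pos: [0.5565, 0.3533, 0.118]
orientation: [-3.142, 0.0, -0.087]
wrist_force: [-0.5, -1.2, -1.1]
gripper_width: 0.712
gripper_force: 12.0
```

Request:
arm_command(plan=[0, 0, 3, 0, 0, 0, 1, 0, 0, 3, 0, 0, 0, 1, 0, 0, 2, 0, 0, 0, 1, 0, 0, 0.7, 0, 0, 0, 1, 0, 0, 0.4, 0, 0, 0, 1, 0, 0, 0, 0, 0, 0, 1, 0, 0, 0, 0, 0, 0, 1, 0, 0, 0, 0, 0, 0, 1, 0, 0, 0, 0, 0, 0, 1, 0, 0, 0, 0, 0, 0, 1])

```text
clock: 24.8
ee_pos: [0.5574, 0.3514, 0.0276]
orientation: [-3.141, -0.001, -0.089]
wrist_force: [-1.4, -1.6, 6.0]
gripper_width: 0.709
gripper_force: 12.0
```

```bash
python3 - <<'E'
from h import *
I=ctrl.snapshot('scene'); J=ctrl.snapshot('side')
cv2.imwrite('pics/c6.png',np.hstack([cv2.resize(I[110:220,140:260],(390,358)),cv2.resize(J[260:380,215:345],(390,358))]))
E
```

```text
(no output)
```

View pics/c6.png

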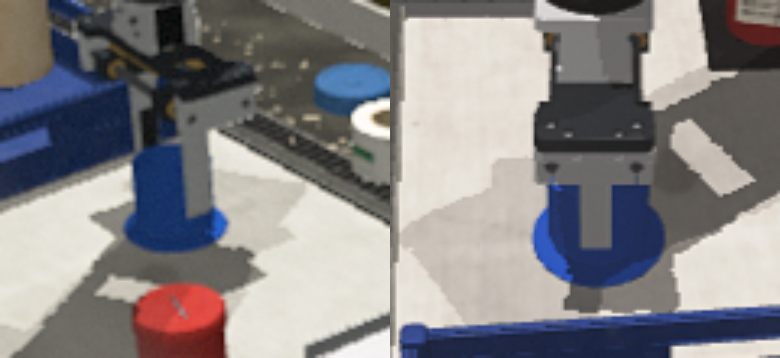

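Blue cup rests upright and centred on the blue disc. Releasing, then going back over the bay.

Request:
arm_command(plan=[0, 0, 0, 0, 0, 0, 0.2, 0, 0, 0, 0, 0, 0, -1, 0, 0, 0, 0, 0, 0, -1, 0, 0, 0, 0, 0, 0, -1, 0, 0, 0, 0, 0, 0, -1, 0, 0, -3, 0, 0, 0, -1, 0, 0, -4, 0, 0, 0, -1, 0, 0, -5, 0, 0, 0, -1, 0, 0, -5, 0, 0, 0, -1, 0, 0, 0, 0, 0, 0, -1])

```text
clock: 26.15
ee_pos: [0.5583, 0.352, 0.2016]
orientation: [-3.137, -0.006, -0.089]
wrist_force: [1.1, -0.2, 0.5]
gripper_width: 1.002
gripper_force: 0.0
```

Request:
arm_command(plan=[1, 4, 0, 0, 0, 0, -1, 1, 4, 0, 0, 0, 0, -1, 1, 4, 0, 0, 0, 0, -1, 1, 4, 0, 0, 0, 0, -1, 1, 4, 0, 0, 0, 0, -1, 1, 4, 0, 0, 0, 0, -1, 1, 4, 0, 0, 0, 0, -1, 1, 4, 0, 0, 0, 0, -1, 1, 4, 0, 0, 0, 0, -1, 1, 4, 0, 0, 0, 0, -1])

```text
clock: 27.4
ee_pos: [0.6209, -0.0573, 0.1958]
orientation: [-3.141, 0.002, -0.089]
wrist_force: [0.2, -0.5, -0.2]
gripper_width: 0.997
gripper_force: 0.0
```

Request:
arm_command(plan=[0, 0, 0, 0, 0, -0.175, -1, 0, 0, 0, 0, 0, -0.175, -1, 0, 0, 0, 0, 0, -0.175, -1, 0, 0, 0, 0, 0, -0.175, -1, 0, 0, 0, 0, 0, -0.175, -1, 0, 0, 0, 0, 0, -0.175, -1, 0, 0, 0, 0, 0, -0.175, -1, 0, 0, 0, 0, 0, -0.175, -1, 0, 0, 0, 0, 0, -0.17, -1, 0, 0, 0, 0, 0, 0, -1])

```text
clock: 28.65
ee_pos: [0.6208, -0.056, 0.196]
orientation: [-3.14, -0.0, 1.48]
wrist_force: [0.1, -0.0, -0.3]
gripper_width: 1.002
gripper_force: 0.0
```

```bash
python3 - <<'E'
from h import *
T=pose();o=ctrl.get_obs();print(np.round(T[:3,3],4),o['orientation']); I=ctrl.snapshot('wrist'); cv2.imwrite('pics/w7.png',I); np.save('T7.npy',T)
for q in ('wide_cup_mid','timer_mid'): print(q,ctrl.spot_in(q,'wrist')[:2])
ctrl.snapshot('side')
for q in ('wide_cup_mid','tall_cup_mid','timer_mid'): print(q,ctrl.spot_in(q,'side')[:2])
cv2.imwrite('pics/w7c.png',cv2.resize(I[40:260,150:430],None,fx=2.6,fy=2.6,interpolation=cv2.INTER_CUBIC))
E
```

```text
[ 0.6208 -0.056   0.196 ] [-3.14020281e+00 -8.54994568e-05  1.47975642e+00]
wide_cup_mid []
timer_mid [{'point': [128.4, 266.8], 'score': 0.9}]
wide_cup_mid [{'point': [328.3, 284.1], 'score': 0.57}]
tall_cup_mid [{'point': [158.7, 262.0], 'score': 0.88}, {'point': [243.8, 257.7], 'score': 0.33}]
timer_mid [{'point': [233.2, 248.2], 'score': 0.71}, {'point': [277.2, 345.7], 'score': 0.17}]
```

View pics/w7c.png

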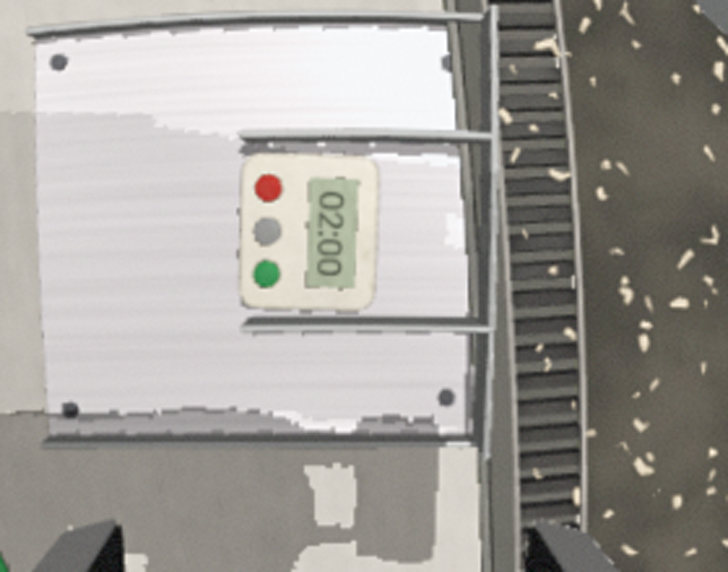

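The timer fills crop pixels x 242–377, y 154–312. It is turned about 0.03 rad clockwise relative to the tool.

```bash
python3 - <<'E'
from h import *
T=np.load('T7.npy')
def q(c,z): return plane('wrist',[(y/2.6+40-.3,x/2.6+150-.3) for x,y in c],z,T)*1000
P=q([(243,154),(379,158),(374,312),(240,308)],.0195); c=P.mean(0); print(np.round(P[:,:2],1).tolist(),c,rect(P/1000))
P1=np.load('T1.npy'); 
d=c/1000-T[:3,3]; print('tool cm',T[:3,:3].T@d*100)
S=[(rays('wrist',(128.4,266.8),T)[0],rays('wrist',(128.4,266.8),T)[1][0]),(rays('side',(233.2,248.2))[0],rays('side',(233.2,248.2))[1][0])]; print(tri(S))
for n,c2 in [('chL',[(240,137),(490,135)]),('chR',[(240,327),(490,328)])]:
    P=q(c2,.036); dd=P[1]-P[0]; print(n,P[:,:2].round(1).tolist(),np.arctan2(dd[1],dd[0]))
E
```

```text
[[597.4, 50.2], [653.2, 43.2], [645.6, -21.2], [589.5, -14.3]] [621.42593415  14.48137888  19.5       ] (array([621.5,  14.5]), array([65.2, 56.5]), np.float64(-0.121))
tool cm [ 7.02155032 -0.5556134  17.64794229]
(array([0.61869817, 0.01558835, 0.02538594]), np.float64(0.0011463914958170498))
chL [[598.3, 55.8], [697.2, 48.7]] -0.07179757131287819
chR [[590.5, -20.3], [691.6, -29.6]] -0.0911194078587518
```

Request:
arm_command(plan=[3.5, -0.28, 0, 0, 0, 0, -1, 3.5, -0.28, 0, 0, 0, 0, -1, 0, 0, 0, 0, 0, 0.03, -1, 0, 0, 4, 0, 0, 0, -1, 0, 0, 4, 0, 0, 0, -1, 0, 0, 4, 0, 0, 0, -1, 0, 0, 3, 0, 0, 0, -1, 0, 0, 2, 0, 0, 0, -1, 0, 0, 1.3, 0, 0, 0, -1, 0, 0, 0, 0, 0, 0, -1], newtons=25)

```text
clock: 30.25
ee_pos: [0.6218, 0.014, 0.0137]
orientation: [-3.141, 0.0, 1.45]
wrist_force: [-0.7, -1.2, 0.1]
gripper_width: 1.0
gripper_force: 0.0
```

Request:
arm_command(plan=[0, 0, 0.5, 0, 0, 0, -1, 0, 0, 0, 0, 0, 0, -1, 0, 0, 0, 0, 0, 0, 0, 0, 0, 0, 0, 0, 0, 1, 0, 0, 0, 0, 0, 0, 1, 0, 0, 0, 0, 0, 0, 1, 0, 0, 0, 0, 0, 0, 1, 0, 0, 0, 0, 0, 0, 1, 0, 0, 0, 0, 0, 0, 1, 0, 0, 0, 0, 0, 0, 1])

```text
clock: 31.5
ee_pos: [0.6218, 0.0142, 0.009]
orientation: [3.142, -0.0, 1.451]
wrist_force: [-1.0, 0.2, 1.5]
gripper_width: 0.613
gripper_force: 25.0
```

Request:
arm_command(plan=[0, 0, -1, 0, 0, 0, 1, 0, 0, -3, 0, 0, 0, 1, 0, 0, -4, 0, 0, 0, 1, 0, 0, -4, 0, 0, 0, 1, -3, -1.8, 0, 0, 0, 0, 1, -3.6, -2.2, 0, 0, 0, 0, 1, -3.6, -2.2, 0, 0, 0, 0, 1, -3.6, -2.2, 0, 0, 0, 0, 1, -3.6, -2.2, 0, 0, 0, 0, 1, -3.6, -2.2, 0, 0, 0, 0, 1])

```text
clock: 32.75
ee_pos: [0.4688, -0.1799, 0.1297]
orientation: [3.141, 0.0, 1.451]
wrist_force: [-0.2, -0.1, -1.1]
gripper_width: 0.611
gripper_force: 25.0
```

Request:
arm_command(plan=[-3.6, -2.2, 0, 0, 0, 0, 1, -2.6, -1.6, 0, 0, 0, 0, 1, -1.5, -1, 0, 0, 0, 0, 1, 0, 0, 0, 0, 0, 0, 1, 0, 0, 0, 0, 0, 0, 1, 0, 0, 0, 0, 0, 0, 1, 0, 0, 0, 0, 0, 0, 1, 0, 0, 0, 0, 0, 0, 1, 0, 0, 0, 0, 0, 0, 1, 0, 0, 0, 0, 0, 0, 1])

```text
clock: 34.0
ee_pos: [0.4127, -0.2497, 0.129]
orientation: [3.142, -0.0, 1.451]
wrist_force: [0.8, 0.7, -0.8]
gripper_width: 0.614
gripper_force: 25.0
```

```bash
python3 - <<'E'
from h import *
T=pose();o=ctrl.get_obs();print(np.round(T[:3,3],4),o['orientation']); I=ctrl.snapshot('wrist'); cv2.imwrite('pics/w8.png',I); np.save('T8.npy',T)
s=ctrl.spot_in('timer_mat','wrist'); print(s[:2])
P=plane('wrist',blob(I,'green',s[0]['point']),.003,T); r=rect(P); print(r); d=np.r_[r[0]/1000,0]-T[:3,3]; print('tool cm',T[:3,:3].T@d*100)
E
```

```text
[ 0.4127 -0.2497  0.129 ] [ 3.14159236e+00 -3.26563083e-05  1.45073560e+00]
[]Traceback (most recent call last):
  File "<stdin>", line 4, in <module>
IndexError: list index out of range
```

View pics/w8.png

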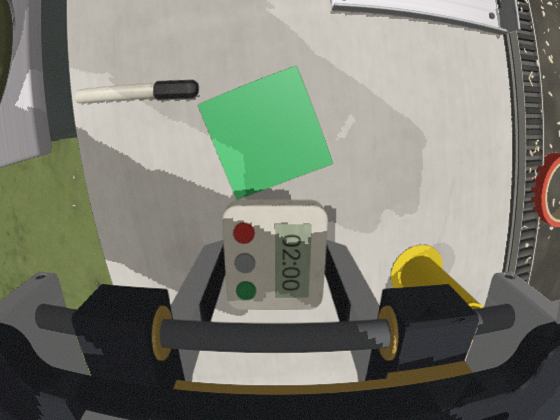

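The timer is held level and face up, around (255,274). The mat is at (130,265).

```bash
python3 - <<'E'
from h import *
T=np.load('T8.npy'); I=cv2.imread('pics/w8.png')
P=plane('wrist',blob(I,'green',(130,265)),.003,T); r=rect(P); print(r); d=np.r_[r[0]/1000,0]-T[:3,3]; print('tool cm',T[:3,:3].T@d*100)
P=plane('wrist',[(205,232),(204,316),(304,326),(305,224)],.129+.007,T); print('timer offset in tool cm',((P.mean(0)-T[:3,3])@T[:3,:3]*100).round(2))
E
```

```text
(array([ 413.1, -181.2]), array([98. , 98.1]), np.float64(0.251))
tool cm [ 6.80167816 -0.78475237 12.90053156]
timer offset in tool cm [ 0.16  0.08 -0.7 ]
```

Request:
arm_command(plan=[3.4, -0.4, 0, 0, 0, 0, 1, 3.3, -0.4, 0, 0, 0, 0, 1, 0, 0, 4, 0, 0, 0, 1, 0, 0, 3, 0, 0, 0, 1, 0, 0, 2.5, 0, 0, 0, 1, 0, 0, 1.5, 0, 0, 0, 1, 0, 0, 0.7, 0, 0, 0, 1, 0, 0, 0.3, 0, 0, 0, 1, 0, 0, 0, 0, 0, 0, 1, 0, 0, 0, 0, 0, 0, 1])

```text
clock: 35.35
ee_pos: [0.4131, -0.1823, 0.0095]
orientation: [3.141, 0.0, 1.451]
wrist_force: [1.1, -0.8, -2.0]
gripper_width: 0.612
gripper_force: 25.0
```

Request:
arm_command(plan=[0, 0, 0.05, 0, 0, 0, 1, 0, 0, 0, 0, 0, 0, 0.3, 0, 0, 0, 0, 0, 0, -1, 0, 0, 0, 0, 0, 0, -1, 0, 0, 0, 0, 0, 0, -1, 0, 0, 0, 0, 0, 0, -1, 0, 0, -2, 0, 0, 0, -1, 0, 0, -4, 0, 0, 0, -1, 0, 0, -5, 0, 0, 0, -1, 0, 0, -6, 0, 0, 0, -1])

```text
clock: 36.6
ee_pos: [0.4123, -0.1819, 0.1798]
orientation: [-3.14, -0.0, 1.451]
wrist_force: [0.8, -0.2, 0.3]
gripper_width: 1.001
gripper_force: 0.0
```

Request:
arm_command(plan=[0, 0, -2, 0, 0, -0.03, -1, 4, -0.4, 0, 0, 0, 0, -1, 4, -0.4, 0, 0, 0, 0, -1, 4, -0.4, 0, 0, 0, 0, -1, 4, -0.4, 0, 0, 0, 0, -1, 4, -0.4, 0, 0, 0, 0, -1, 4, -0.4, 0, 0, 0, 0, -1, 0, 0, 0, 0, 0, 0, -1, 0, 0, 0, 0, 0, 0, -1, 0, 0, 0, 0, 0, 0, -1])

```text
clock: 37.85
ee_pos: [0.4105, 0.0582, 0.1985]
orientation: [-3.142, 0.0, 1.48]
wrist_force: [-0.4, 0.5, -0.6]
gripper_width: 1.003
gripper_force: 0.0
```

```bash
python3 - <<'E'
from h import *
T=pose();o=ctrl.get_obs();print(np.round(T[:3,3],4),o['orientation']); I=ctrl.snapshot('wrist'); np.save('T9.npy',T)
J=ctrl.snapshot('side'); cv2.imwrite('pics/w9.png',np.hstack([I[:,:440],cv2.resize(J[150:300,220:380],(360,420))])); cv2.imwrite('pics/w9w.png',I)
s=ctrl.spot_in('tin_mid','wrist'); print(s[:2])
b=blob(I,'red',s[0]['point'])
for z in (.079,.083): P=plane('wrist',b,z,T)[:,:2]*1000; print(cv2.minEnclosingCircle(P.astype(np.float32)),np.array(cv2.fitEllipse(P.astype(np.float32))[0]))
E
```

```text
[0.4105 0.0582 0.1985] [-3.14157346e+00  9.54591653e-05  1.47955585e+00]
[{'point': [118.8, 268.5], 'score': 0.89}]
((410.4834289550781, 138.41256713867188), 33.0062370300293) [410.54382324 138.37283325]
((410.5896911621094, 138.36985778808594), 32.5625) [410.64916992 138.33068848]
```

View pics/w9.png

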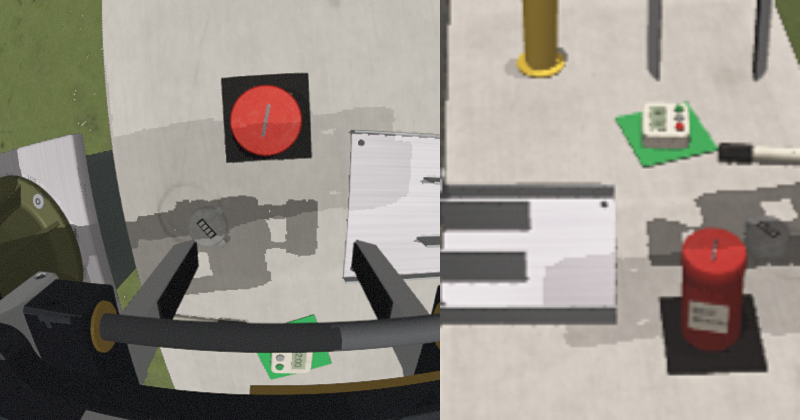

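Timer is face up, centred on the green mat; both cups stand; the tin is on the black mat at (119,268). Fetching the tin.

Request:
arm_command(plan=[4, -0.36, 0, 0, 0, 0, -1, 4, -0.36, 0, 0, 0, 0, -1, 0, 0, 4, 0, 0, 0, -1, 0, 0, 4, 0, 0, 0, -1, 0, 0, 4, 0, 0, 0, -1, 0, 0, 2.6, 0, 0, 0, -1, 0, 0, 1, 0, 0, 0, -1, 0, 0, 0, 0, 0, 0, -1, 0, 0, 0, 0, 0, 0, 0, 0, 0, 0, 0, 0, 0, 1], newtons=25)

```text
clock: 39.25
ee_pos: [0.411, 0.1394, 0.0433]
orientation: [3.14, -0.001, 1.481]
wrist_force: [-0.0, 0.3, -0.3]
gripper_width: 0.823
gripper_force: 0.0
```

Request:
arm_command(plan=[0, 0, 0, 0, 0, 0, 1, 0, 0, 0, 0, 0, 0, 1, 0, 0, 0, 0, 0, 0, 1, 0, 0, 0, 0, 0, 0, 1, 0, 0, 0, 0, 0, 0, 1, 0, 0, 0, 0, 0, 0, 1, 0, 0, -2, 0, 0, 0, 1, 0, 0, -3, 0, 0, 0, 1, 0, 0, -3, 0, 0, 0, 1, 0, 0, 0, 0, 0, 0, 1])

```text
clock: 40.5
ee_pos: [0.4113, 0.1395, 0.1238]
orientation: [3.139, -0.001, 1.481]
wrist_force: [0.5, -0.3, -2.0]
gripper_width: 0.69
gripper_force: 25.0
```

Request:
arm_command(plan=[-3.6, 1.5, 0, 0, 0, 0, 1, -3.6, 1.5, 0, 0, 0, 0, 1, -3.6, 1.5, 0, 0, 0, 0, 1, -3.5, 1.5, 0, 0, 0, 0, 1, 0, 3, 0, 0, 0, 0, 1, 0, 3, 0, 0, 0, 0, 1, 0, 3, 0, 0, 0, 0, 1, 0, 0, 0, 0, 0, 0, 1, 0, 0, 0, 0, 0, 0, 1, 0, 0, 0, 0, 0, 0, 1])

```text
clock: 41.75
ee_pos: [0.5463, -0.0165, 0.1221]
orientation: [-3.141, -0.0, 1.481]
wrist_force: [-0.2, 0.4, -1.3]
gripper_width: 0.694
gripper_force: 25.0
```

Request:
arm_command(plan=[0, 0.07, 3, 0, 0, 0, 1, 0, 0, 2.5, 0, 0, 0, 1, 0, 0, 1.3, 0, 0, 0, 1, 0, 0, 0.6, 0, 0, 0, 1, 0, 0, 0.4, 0, 0, 0, 1, 0, 0, 0, 0, 0, 0, 1, 0, 0, 0, 0, 0, 0, 1, 0, 0, 0, 0, 0, 0, 1, 0, 0, 0, 0, 0, 0, 1, 0, 0, 0, 0, 0, 0, 1])

```text
clock: 43.0
ee_pos: [0.5478, -0.0166, 0.0445]
orientation: [3.142, -0.0, 1.481]
wrist_force: [1.0, -0.7, -1.0]
gripper_width: 0.692
gripper_force: 25.0
```

Request:
arm_command(plan=[0, 0, 0.08, 0, 0, 0, 1, 0, 0, 0, 0, 0, 0, 1, 0, 0, 0, 0, 0, 0, 0.3, 0, 0, 0, 0, 0, 0, -1, 0, 0, 0, 0, 0, 0, -1, 0, 0, 0, 0, 0, 0, -1, 0, 0, -3, 0, 0, 0, -1, 0, 0, -4, 0, 0, 0, -1, 0, 0, -5, 0, 0, 0, -1, 0, 0, -4, 0, 0, 0, -1])

```text
clock: 44.25
ee_pos: [0.5478, -0.0167, 0.2057]
orientation: [3.14, 0.0, 1.481]
wrist_force: [0.1, -0.7, -0.7]
gripper_width: 0.999
gripper_force: 0.0
```

Request:
arm_command(plan=[-2.3, 1.5, 0, 0, 0, 0, -1, -2.3, 1.5, 0, 0, 0, 0, -1, 0, 0, 0, 0, 0, 0, -1, 0, 0, 0, 0, 0, 0, -1, 0, 0, 0, 0, 0, 0, -1, 0, 0, 0, 0, 0, 0, -1, 0, 0, 0, 0, 0, 0, -1, 0, 0, 0, 0, 0, 0, -1, 0, 0, 0, 0, 0, 0, -1, 0, 0, 0, 0, 0, 0, -1])

```text
clock: 45.5
ee_pos: [0.5735, -0.0652, 0.2037]
orientation: [-3.142, 0.0, 1.481]
wrist_force: [0.1, 0.2, -0.2]
gripper_width: 1.002
gripper_force: 0.0
```

```bash
python3 - <<'E'
from h import *
T=pose();print(np.round(T[:3,3],4)); I=ctrl.snapshot('wrist'); J=ctrl.snapshot('side'); K=ctrl.snapshot('scene')
s=ctrl.spot_in('tin_mid','wrist'); print(s[:1])
P=plane('wrist',blob(I,'red',s[0]['point']),.084,T)[:,:2]*1000; print(cv2.minEnclosingCircle(P.astype(np.float32)))
cv2.imwrite('pics/end.png',np.hstack([cv2.resize(J[120:390,190:380],(400,568)),cv2.resize(K[140:360,160:450],(400,303))[:,:] if 0 else cv2.copyMakeBorder(cv2.resize(K[140:360,160:450],(400,303)),0,265,0,0,cv2.BORDER_CONSTANT)]))
E
```

```text
[ 0.5735 -0.0652  0.2037]
[{'point': [156.6, 243.3], 'score': 0.96}]
((548.341064453125, -16.551834106445312), 32.01512908935547)
```

View pics/end.png

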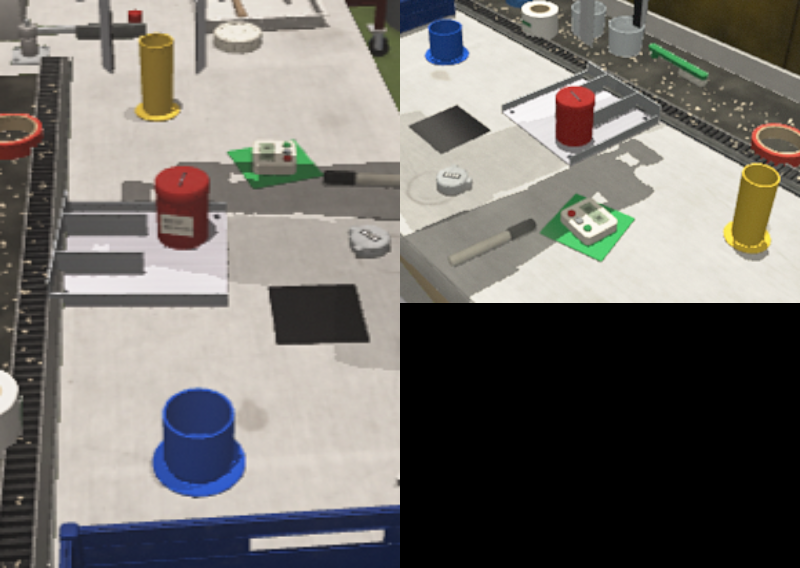

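The tin is back within about 1.5 mm of its start, both cups stand upright on their discs, and the timer is on the green mat.

```bash
python3 -c "
from bench import ctrl
print(ctrl.hand_in())"
```

```text
the job is handed in; nothing more can be done
None
```

The job is handed in at about 46 s: both cups stand upright on their own discs, the timer is face up in the middle of the green mat, and the red tin is back in the bay about 1.5 mm from its measured start, with nothing tipped over.

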